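# Square a reference tile in the loading corner and lay it on the reader window

### The job

Slide the white reference tile flat along the blue loading plate, without lifting it, until it is fully home in the steel corner: one long side flush against the rail and the pin, one end touching the end stop. Then grip it there, lift it straight up, lay it gently on the reader so that it squarely covers the green window (either way round), and let go. Leave the bottle, the beaker and the tip box where they stand.

Things in the scene. Friction and masses are not known exactly. Their poses are not given: they have to be found in the camera images.
- tile: loose white ceramic strip with an orange band across its middle, 76 long (x) x 30 wide (y) x 8 mm thick, 30 to 65 g, starts lying askew on the blue plate away from the corner. Origin at the centre of its underside, z up. Symmetric end for end.
- plate: fixed blue loading plate, top 10 mm above the bench, spanning x -130..100, y -90..75 mm in its own frame (origin on the bench surface). On it stand 7 mm high steel stops: a rail at x -110..8, y 45..57; a round pin of radius 6 at x 60, y 51; an end stop at x 68..80, y 13..43 mm. They form a corner towards +x, +y; the gap between rail and pin is finger room.
- corner_seat (a point): point on the plate's top face (plate x 30, y 30, z 10 mm), axes as the plate's: the centre of the tile's underside when the tile is home, its long side along x touching rail and pin (plate y = 45) and its end touching the end stop (plate x = 68 mm).
- reader: fixed grey bench reader with a flat deck 45 mm above the bench, spanning x -65..70, y -65..65 mm in its own frame; a white display housing 28 mm higher than the deck spans x 70..110 mm. Origin on the bench surface below the window's centre.
- window (a point): centre of the green glass window in the reader's deck, 45 mm above the bench, flush with the deck and framed in black; the window is as large as the tile, 76 mm along y and 30 mm along x of this point's axes.
- bottle: loose amber bottle, 60 mm diameter, 110 mm high, origin at the centre of its underside; bystander.
- beaker: loose glass beaker, 64 mm diameter, 70 mm high, origin at the centre of its underside; bystander.
- tip_box: loose white box with a yellow lid, 82 x 112 x 51 mm, origin at the centre of its underside; bystander.
There are look-alikes about, which are no part of the job. Of the things that look like the tile, the larger one is meant. Several things look just like the reader: the one meant starts farthest to the robot's right.

How it is judged:
On the way:
1. the tile lies flat in the corner, against rail, pin and end stop (within 3 mm and 3 degrees) (x of tile in the frame of corner_seat between -0.003 and 0.003 m and y of tile in the frame of corner_seat between -0.003 and 0.003 m and z of tile in the frame of corner_seat below 0.002 m and angle between the x axis of tile and the x axis of corner_seat, either way round below 0.053 rad), for 0.2 s.
At the end, for the whole second after the job is handed in: the tile lies flat and still on the reader's deck, its centre within 6 mm of the window's centre and its long axis within 0.1 rad (6 degrees) of the window's, released (horizontal distance between tile and window below 0.006 m and z of tile in the frame of window between -0.003 and 0.003 m and angle between the x axis of tile and the y axis of window, either way round below 0.1 rad and angle between tile's own z axis and vertical below 0.06 rad and linear speed of tile below 0.02 m/s); the robot touches nothing.
It fails at once if the tile was lifted off the loading plate away from the corner (raised 10 to 22 mm while more than 20 mm to the side of its home place, over the plate) (z of tile in the frame of corner_seat between 0.01 and 0.022 m and horizontal distance between tile and corner_seat between 0.02 and 0.15 m).
It fails at once if the tile was dropped on the reader (faster than 0.45 m/s within 30 mm above the deck) (linear speed of tile above 0.45 m/s and z of tile in the frame of window below 0.03 m and horizontal distance between tile and window below 0.06 m).
It fails at once if the bottle, the beaker or the tip box was pushed more than 20 mm (distance of any of bottle, beaker, tip_box from where it was at the start of the episode above 0.02 m).
It also fails if it takes over 54 s, if anything falls off the work surface, if the arm or the gripper's body presses on something with over 40 N, if the wrist force passes 120 N, or if a joint passes its speed limit or range.

### The arm

A 6-joint arm with a two-finger parallel gripper is mounted at the origin on the work surface. World frame = base frame: x ahead of the robot, y to its left, z up, the work surface at z = 0. Lengths are in m, angles in rad, forces in N, time in s.
With the tool pointing down it reaches from about 0.375 to 0.9 m from the base axis. Payload 3.1 kg.
Tool frame: the origin (TCP) lies midway between the tips of the shut fingers; the grasp point (between the pads) lies 19 mm behind it; x points along the fingers, z is the direction in which the jaws open and shut, and the axes are right-handed (so a half turn about x gives the same grasp; the last joint's range is limited). The gripper opens to 87 mm and grips with 3 to 60 N. Pads are 19 mm wide; open, the fingers measure 117 mm over their backs; the gripper's body (75 mm by 190 mm) begins 51 mm behind the grasp point.
Start: joints at [-1.28, 0.527, 1.433, -0, 1.181, -0.178], TCP at [0.282, -0.558, 0.223] pointing down, gripper open.
Joint ranges: [-3.08, 3.08], [-0.75, 2.2], [0.22, 2.44], [-1.43, 4.57], [0, 2.65], [-2.85, 2.85]. Speed limits (rad/s): [2.79, 2.79, 3.14, 3.14, 3.14, 3.14].

### API

Orientations are given as a unit quaternion [x, y, z, w].
In Python, from rig import robot, optics, workorder gives the robot as it stands.
- The arm moves only by the tool arm_command, never from a script. Its argument "plan" is a list of rows, each a list of 7 numbers: the shift along the tool's x, y, z in cm, then the turn, a rotation vector about the tool's x, y, z in rad, then the finger opening in cm, from 0 to 8.7. In form: [[x, y, z, ax, ay, az, gripper], ...]. A call has 1 to 12 rows; each row shifts and turns the pose as measured when the row begins, along the tool's axes as they then stand; what a row does not reach is not made up. A row lasts 1/8 s, in which the tool goes at most 62.5 mm and 10.7 degrees, less where a joint would pass 70% of its speed; a pose out of reach is approached as far as the arm can. A call with a gripper value outside its range is refused whole. The fingers move at their own pace and stop on an object; "grip_force" is the grip in N (left out, the last holds). Time passes only in rows, so rows that do not move let the fingers close. It gives the time, the measured TCP pose, the force and the opening at its end, in the units of the state.
- robot.get_obs(): the state, without advancing time (a new reading comes with each control period).
- optics.camera(name): name is "scene" or "top" or "wrist"; returns (picture, depth): 400x640x3 uint8, blue, green, red; 400x640 float32, m along the optical axis (not along the pixel's ray), 0 where there is no reading.
- optics.camera_info(name): a dict with "mtx" (3x3 intrinsics, pixels), "k1" (the pictures are not rectified: a ray, as slopes to the right and down, at radius r is drawn at 1 + k1 r^2 times it, then the intrinsics apply), "position" and "rotation" of the camera in the world; the wrist camera has in their place "tool_from_camera" (4x4, takes a point from camera to tool coordinates, whose origin is the TCP and whose axes are the tool frame's). Camera axes: x right, y down, z forward; pixel columns grow to the right and rows downward; lengths in m; the calibration is good to about 2 mm. A picture is of the moment at which its call begins: read the wrist's pose just before it. camera_info takes no time and is no camera call.
- workorder.hand_in(): hands the job in, once; it reports no verdict.
The state is a dict: "time": time; "q": joint angles; "joint_velocities": joint speeds; "joint_torque": joint torques, N m; "position": TCP position; "tool_rot": TCP orientation; "ft_force": force on the tool from outside, world axes, zero at the start; "moment": the same for the moment, N m; "grip_width": finger opening in m.
Only numpy, scipy, OpenCV 4.12 (cv2) and the standard library are available. Lean on these libraries where they do the work, as an engineer would, in place of code of your own. Each camera call takes 0.05 s, during which the arm holds its last target. There are 200 camera calls.

## Working session

There is one attempt and no reset: what is moved stays moved. The work goes in short steps, Python scripts to look and compute and a tool call to move; the robot and the scene stay as the last step left them, time stands still between calls to the robot, and variables do not carry over. Pictures are saved under pics/ and viewed, about 8 in all and at most 12, crops included, and the job is handed in when it is done.

Besides the shell and the picture viewer there is one more tool, called after "Call:" as name(argument=value, ...) on one line, values as JSON. arm_command: Moves the arm, as the interface text tells. Its arguments: {"type":"object","properties":{"plan":{"type":"array"},"grip_force":{"type":"number"}},"required":["plan"]}

```bash
ls; mkdir -p pics; cat > h.py <<'E'
import numpy as np, cv2
from rig import robot, optics, workorder
from scipy.spatial.transform import Rotation as R
def snap(name,fn=None):
    o=robot.get_obs(); im,d=optics.camera(name); ci=optics.camera_info(name)
    if fn: cv2.imwrite('pics/'+fn,im)
    np.savez('last_%s.npz'%name,im=im,d=d)
    if 'position' in ci:
        p=np.array(ci['position']); r=np.array(ci['rotation'])
        r=R.from_quat(r).as_matrix() if r.shape==(4,) else r
    else:
        T=np.array(ci['tool_from_camera']); Rt=R.from_quat(o['tool_rot']).as_matrix()
        r=Rt@T[:3,:3]; p=np.array(o['position'])+Rt@T[:3,3]
    return im,d,dict(K=np.array(ci['mtx']),k1=ci['k1'],p=p,r=r)
def rays(c,uv):
    uv=np.asarray(uv,float).reshape(-1,2)
    x=cv2.undistortPoints(uv[:,None],c['K'],np.array([c['k1'],0,0,0.]))[:,0]
    return np.c_[x,np.ones(len(x))]@c['r'].T
def atz(c,uv,z):
    w=rays(c,uv); return c['p']+w*((z-c['p'][2])/w[:,2])[:,None]
def cloud(c,d):
    v,u=np.mgrid[:d.shape[0],:d.shape[1]]
    return (c['p']+rays(c,np.c_[u.ravel(),v.ravel()])*d.reshape(-1,1)).reshape(*d.shape,3)
def proj(c,P):
    x=(np.atleast_2d(P)-c['p'])@c['r']; s=x[:,:2]/x[:,2:]; s=s*(1+c['k1']*(s**2).sum(1,keepdims=True))
    return s@c['K'][:2,:2].T+c['K'][:2,2]
E
python3 - <<'E'
from h import *
print(robot.get_obs())
for n in ['top','scene']:
    im,d,c=snap(n,n+'0.png'); print(n,c)
E
```

```text
pics
{'time': 0.0, 'q': array([-1.28049534e+00,  5.28459162e-01,  1.43391274e+00, -7.36740732e-05,
        1.18137040e+00, -1.78507453e-01]), 'joint_velocities': array([ 2.26792427e-03, -1.01753078e-03,  4.48356403e-04, -9.01388937e-04,
       -1.33715129e-05, -7.82167718e-04]), 'joint_torque': array([-1.13148275e-05, -4.40040350e+01, -1.76594067e+01,  6.32911082e-02,
        5.81861415e-02, -1.63769496e-04]), 'position': array([ 0.28217919, -0.55684967,  0.22157261]), 'tool_rot': array([ 0.37067461,  0.60304571, -0.36969742,  0.60188041]), 'ft_force': array([-0.25445369,  0.08149444, -1.13915416]), 'moment': array([-0.00179271, -0.00834587, -0.00158432]), 'grip_width': 0.08722982200664536}
top {'K': array([[496.59028605,   0.        , 321.1899191 ],
       [  0.        , 496.59028605, 210.58067096],
       [  0.        ,   0.        ,   1.        ]]), 'k1': -0.12819949319914906, 'p': array([ 0.22588424, -0.00355725,  1.58072175]), 'r': array([[-0.00627933, -0.98362985,  0.18009132],
       [-0.99996948,  0.00533955, -0.00570267],
       [ 0.00464771, -0.18012163, -0.98363336]])}
scene {'K': array([[484.50753383,   0.        , 328.92659197],
       [  0.        , 484.50753383, 195.35292723],
       [  0.        ,   0.        ,   1.        ]]), 'k1': -0.10916342054202406, 'p': array([1.17154857, 0.94590704, 0.8152681 ]), 'r': array([[-0.81799469,  0.30654891, -0.48673654],
       [ 0.57514838,  0.44974689, -0.68332429],
       [ 0.00943593, -0.83890137, -0.54420167]])}
```

View pics/top0.png

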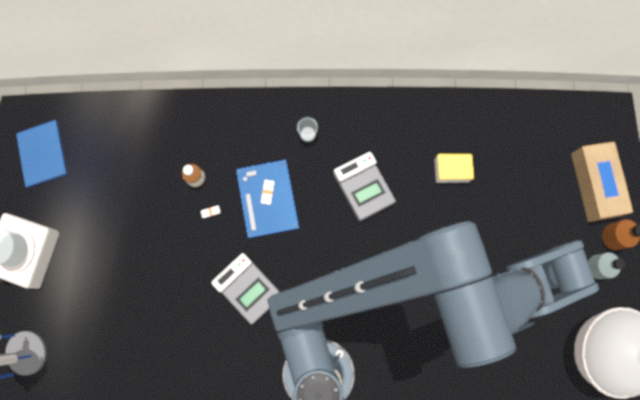

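View pics/scene0.png

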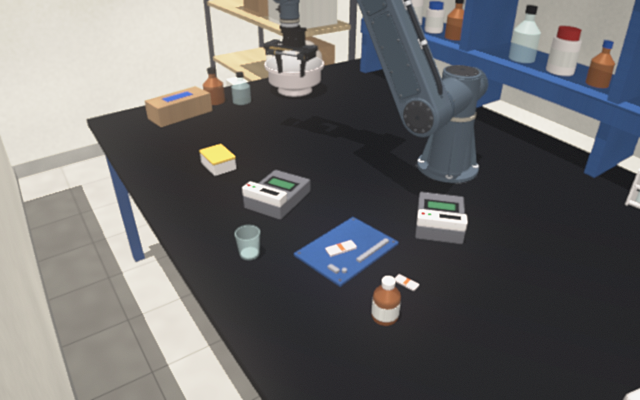

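The top view shows the plate at about (267,198), with the tile on it at (268,191), the rail at (250,212), and the end stop and pin near (249,176). The target reader, the right-hand one, is at (365,187), the beaker at (307,130), the bottle at (193,176) and the tip box at (455,168). I'll measure coarse positions from this view.

```bash
cat >> h.py <<'E'
def big(m):
    n,l,s,_=cv2.connectedComponentsWithStats(m.astype(np.uint8)); return l==1+np.argmax(s[1:,4])
def rect(P):
    (cx,cy),(w,h),a=cv2.minAreaRect((P[:,:2]*1000).astype(np.float32))
    if w<h: w,h,a=h,w,a+90
    return np.round([cx,cy,w,h,(a+90)%180-90],1)   # mm, long side angle deg in world
def px(m,z,c): v,u=np.nonzero(m); return atz(c,np.c_[u,v],z)
E
python3 - <<'E'
from h import *
im,d,c=snap('top'); hsv=cv2.cvtColor(im,cv2.COLOR_BGR2HSV).astype(int)
H,S,V=hsv[...,0],hsv[...,1],hsv[...,2]
roi=np.zeros(H.shape,bool); roi[155:242,230:302]=1
pl=(H>100)&(H<125)&(S>120)&roi
print('plate',rect(px(pl,.01,c)))
P=cloud(c,d); print('plate z',np.median(P[pl][:,2]))
n,l,s,_=cv2.connectedComponentsWithStats(((S<90)&(V>120)&roi).astype(np.uint8))
for i in range(1,n):
    if s[i,4]>5: print(s[i],rect(px(l==i,.018,c)),np.median(P[l==i][:,2]))
t=roi&((H<25)|(S<90))&(V>120)&(np.mgrid[:400,:640][1]>257)
print('tile',rect(px(big(t),.018,c)))
g=(H>45)&(H<85)&(S>60)&(V>80); g[:,:320]=0; g[:150]=0; g[215:]=0;g[:,400:]=0
print('win',rect(px(big(g),.045,c)),np.median(P[big(g)][:,2]))
for nm,uv,z in [('beaker',(307,138),0),('bottle',(195,185),0),('tip',(454,170),.05),('disp',(355,165),.073)]: print(nm,atz(c,[uv],z))
E
```

```text
plate [556.4 163.  236.5 172.2  10.7]
plate z 0.01098284245799741
[242 170  15  12  91] [632.4 222.4  52.2  26.2 -55.5] 0.016360769865820357
[260 179  15  27 300] [574.8 161.7  85.2  39.5  -8.3] 0.01748342575299089
[245 193  12  38 230] [510.3 214.1 123.8  19.7  11. ] 0.016222541640048882
tile [574.8 161.7  85.2  39.5  -8.3]Traceback (most recent call last):
  File "<stdin>", line 14, in <module>
  File "h.py", line 28, in big
    n,l,s,_=cv2.connectedComponentsWithStats(m.astype(np.uint8)); return l==1+np.argmax(s[1:,4])
                                                                              ~~~~~~~~~^^^^^^^^^
    return _wrapfunc(a, 'argmax', axis=axis, out=out, **kwds)
    return bound(*args, **kwds)
ValueError: attempt to get argmax of an empty sequence
```

```bash
cat >> h.py <<'E'
def mv(x,y,z,jaw,n=1):
    """delta (cm, rad) in tool axes to put the TCP at x,y,z (m), pointing down, jaw axis (tool z) at world angle jaw deg (mod 180), per-row over n rows"""
    o=robot.get_obs(); M=R.from_quat(o['tool_rot']); m=M.as_matrix()
    best=None
    for j in (jaw,jaw+180):
        a=np.deg2rad(j); X=np.array([0,0,-1.]); Z=np.array([np.cos(a),np.sin(a),0]); T=np.c_[X,np.cross(Z,X),Z]
        rv=(M.inv()*R.from_matrix(T)).as_rotvec()
        if best is None or np.linalg.norm(rv)<np.linalg.norm(best): best=rv
    t=m.T@(np.array([x,y,z])-o['position'])*100
    print('shift cm',np.round(t,2),'rot',np.round(best,3),'| per row',np.round(t/n,2),np.round(best/n,3), 'q6',round(o['q'][5],2))
E
python3 - <<'E'
from h import *
o=robot.get_obs(); print(np.round(R.from_quat(o['tool_rot']).as_matrix(),3))
z=np.load('last_top.npz'); im,d=z['im'],z['d']; ci=optics.camera_info('top')
im,d,c=snap('top'); hsv=cv2.cvtColor(im,cv2.COLOR_BGR2HSV).astype(int)
print('win hsv',hsv[192,369],im[192,369]); 
H,S,V=hsv[...,0],hsv[...,1],hsv[...,2]
g=(abs(H-hsv[192,369,0])<10)&(S>50); g[:,:340]=0; g[:178]=0; g[205:]=0;g[:,390:]=0
print('win',rect(px(big(g),.045,c)),np.median(cloud(c,d)[big(g)][:,2]))
for nm,uv,zz in [('beaker',(307,138),0),('bottle',(195,185),0),('tip',(454,170),.05),('disp',(355,165),.073)]: print(nm,atz(c,[uv],zz))
print(optics.camera_info('wrist'))
mv(.575,.165,.24,101,14)
E
```

```text
[[-0.     0.892  0.452]
 [ 0.002  0.452 -0.892]
 [-1.     0.    -0.002]]
win hsv [ 65  48 245] [207 245 199]
win [ 579.  -195.1   15.7    2.9   24.7] 0.04764152018242984
beaker [[0.76158762 0.03304876 0.        ]]
bottle [[0.60316288 0.40216834 0.        ]]
tip [[ 0.63661601 -0.44077077  0.05      ]]
disp [[ 0.64712325 -0.11957441  0.073     ]]
{'mtx': array([[351.76173135,   0.        , 319.89045848],
       [  0.        , 351.76173135, 197.0247854 ],
       [  0.        ,   0.        ,   1.        ]]), 'k1': 0.026684644709614562, 'tool_from_camera': array([[-1.12651791e-03, -2.99744355e-01,  9.54018895e-01,
        -1.62119556e-01],
       [ 7.77187051e-04, -9.54019475e-01, -2.99743619e-01,
         8.30949650e-02],
       [ 9.99999063e-01,  4.03784577e-04,  1.30767745e-03,
        -3.85612905e-04],
       [ 0.00000000e+00,  0.00000000e+00,  0.00000000e+00,
         1.00000000e+00]])}
shift cm [ -1.72  58.74 -51.19] rot [ 0.277 -0.001 -0.   ] | per row [-0.12  4.2  -3.66] [ 0.02 -0.   -0.  ] q6 -0.18
```

Call:
arm_command(plan=[[0,4.2,-3.66,0,0,0,8.7],[0,4.2,-3.66,0,0,0,8.7],[0,4.2,-3.66,0,0,0,8.7],[0,4.2,-3.66,0,0,0,8.7],[0,4.2,-3.66,0,0,0,8.7],[0,4.2,-3.66,0,0,0,8.7],[0,4.2,-3.66,0,0,0,8.7],[0,4.2,-3.66,0,0,0,8.7],[0,4.2,-3.66,0,0,0,8.7],[0,4.2,-3.66,0,0,0,8.7],[0,4.2,-3.66,0,0,0,8.7],[0,4.2,-3.66,0,0,0,8.7]])

```text
time: 1.7
position: [0.5426, 0.075, 0.2209]
tool_rot: [0.373, 0.599, -0.373, 0.602]
ft_force: [0.6, -0.6, 0.2]
grip_width: 0.087
```

```bash
python3 - <<'E'
from h import *
mv(.575,.165,.22,101,3)
im,d,c=snap('top')
for uv in [(369,192),(365,187)]:
  print(atz(c,[uv],.045))
hsv=cv2.cvtColor(im,cv2.COLOR_BGR2HSV).astype(int); print(hsv[194,358:382:2])
E
```

```text
shift cm [ 0.08  6.89 -6.63] rot [ 0.267  0.004 -0.003] | per row [ 0.03  2.3  -2.21] [ 0.089  0.001 -0.001] q6 1.05
[[ 0.56614064 -0.16446659  0.045     ]]
[[ 0.58246159 -0.15212475  0.045     ]]
[[ 65  46 245]
 [ 65  46 248]
 [ 66  46 247]
 [ 65  46 247]
 [ 65  45 247]
 [ 65  48 246]
 [ 65  47 245]
 [ 66  50 239]
 [ 64  49 219]
 [ 64  48 179]
 [ 58  27 132]
 [ 20   6 123]]
```

Call:
arm_command(plan=[[0,3.45,-3.3,0,0,0,8.7],[0,3.45,-3.3,0,0,0,8.7],[0,0,0,0.134,0,0,8.7],[0,0,0,0.134,0,0,8.7],[0,0,0,0,0,0,8.7]])

```text
time: 2.38
position: [0.5781, 0.1768, 0.2203]
tool_rot: [0.452, 0.544, -0.447, 0.547]
ft_force: [0.8, -0.1, 0.4]
grip_width: 0.0869
```

```bash
python3 - <<'E'
from h import *
mv(.575,.165,.22,101)
im,d,c=snap('wrist','w1.png')
np.savez('w1.npz',im=im,d=d,**c)
P=cloud(c,d)
hsv=cv2.cvtColor(im,cv2.COLOR_BGR2HSV).astype(int); H,S,V=hsv[...,0],hsv[...,1],hsv[...,2]
pl=(H>100)&(H<125)&(S>120); print('plate z',np.median(P[pl][:,2]),rect(px(pl,.01,c)))
w=(S<90)&(V>110)|((H<25)&(V>110))
n,l,s,ce=cv2.connectedComponentsWithStats(w.astype(np.uint8))
for i in range(1,n):
    if s[i,4]>80: print(s[i],rect(px(l==i,.0175,c)),np.median(P[l==i][:,2]))
print(proj(c,robot.get_obs()['position']))
E
```

```text
shift cm [ 0.03 -0.53  1.1 ] rot [ 0.001 -0.001 -0.008] | per row [ 0.03 -0.53  1.1 ] [ 0.001 -0.001 -0.008] q6 1.49
plate z 0.009892012212007473 [556.7 163.3 229.5 164.7  10.8]
[ 483    0  103   26 1961] [761.2  13.9  91.8  20.6 -79.6] 0.04348437635453961
[  10   39  134   75 7536] [622.7 425.5 125.2  67.5 -78.4] 0.0753953915896931
[279 100  32  14 445] [637.2 214.7  31.4  12.6 -78.8] 0.016601843525709037
[266 114  13  14 150] [619.2 234.7  13.1  12.2   9.1] 0.01628419872867698
[ 540  132  100  129 8841] [ 597.2 -118.   132.7   97.5   27.3] 0.04471041790497682
[ 309  136   52   76 1940] [575.4 161.2  78.1  32.5  -8.7] 0.01783586579933097
[ 268  169   16  102 1256] [511.2 213.8 119.5  13.7  10.9] 0.016799930597192064
[ 131  181   57   27 1099] [518.8 341.5  58.5  24.9 -73.8] 0.005580534157146544
[599 237  41  24 552] [ 549.9 -169.7   41.7   29.9  -64.6] 0.04540904471482504
[  114   276   526   102 29541] [399.9  66.7 644.2 141.5 -78.9] 0.30809456204106217
[   0  298  112   58 4220] [327.1 449.7 118.6  79.7 -78.3] 0.3141190722020477
[[320.50941356 257.25060815]]
```

View pics/w1.png

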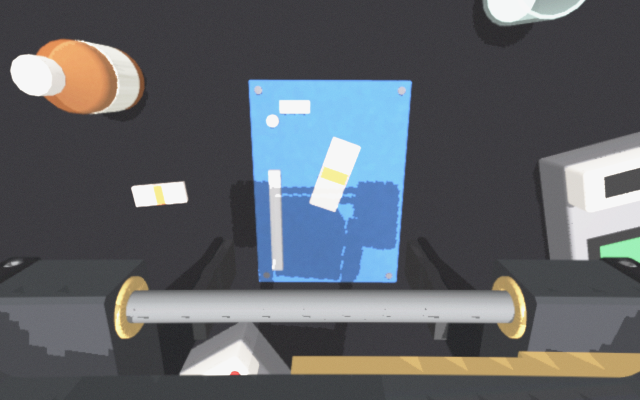

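The wrist view agrees with the plate model to within about 1 mm: the rail, pin and end stop all sit where predicted, and the tile measures about 76x30. That puts the tile at (575.4,161.2) mm with its long axis at -8.7°, and the seat at (593.9,208.6) at 10.8°. Next I rotate over the tile.

Call:
arm_command(plan=[[0,-0.53,1.1,0,0,0,5],[0,0,0,-0.115,0,0,5],[0,0,0,-0.115,0,0,5],[0,0,0,-0.115,0,0,5],[0,0,0,0,0,0,5]])

```text
time: 3.05
position: [0.5734, 0.1592, 0.2202]
tool_rot: [0.346, 0.616, -0.344, 0.619]
ft_force: [0.1, 0.3, -0.0]
grip_width: 0.0515
```

```bash
python3 - <<'E'
from h import *
mv(.5754,.1612,.06,81.3)
E
```

```text
shift cm [16.02  0.2  -0.11] rot [ 0.704  0.001 -0.005] | per row [16.02  0.2  -0.11] [ 0.704  0.001 -0.005] q6 1.1
```

Call:
arm_command(plan=[[2.5,0,0,0.117,0,0,5],[2.5,0,0,0.117,0,0,5],[2.5,0,0,0.117,0,0,5],[2.5,0,0,0.117,0,0,5],[2.5,0,0,0.117,0,0,5],[2.5,0,0,0.117,0,0,5],[0,0,0,0,0,0,5]])

```text
time: 3.92
position: [0.5758, 0.1544, 0.0679]
tool_rot: [0.547, 0.449, -0.542, 0.454]
ft_force: [-0.5, -0.5, -0.4]
grip_width: 0.0497
```

```bash
python3 - <<'E'
from h import *
mv(.5754,.1612,.012,81.3)
im,d,c=snap('wrist','w2.png')
hsv=cv2.cvtColor(im,cv2.COLOR_BGR2HSV).astype(int); H,S,V=hsv[...,0],hsv[...,1],hsv[...,2]
w=(S<90)&(V>110)|((H<28)&(V>110))
n,l,s,ce=cv2.connectedComponentsWithStats(w.astype(np.uint8)); P=cloud(c,d)
for i in range(1,n):
    if s[i,4]>80: print(s[i],rect(px(l==i,.0175,c)),np.median(P[l==i][:,2]))
E
```

```text
shift cm [ 5.59 -0.21 -0.66] rot [-0.034 -0.001 -0.009] | per row [ 5.59 -0.21 -0.66] [-0.034 -0.001 -0.009] q6 1.83
[354  42  15  16 185] [672.6 113.    7.9   7.7  79.3] 0.010531504706827455
[ 177  127   56   38 1156] [637.  214.1  32.5  13.  -79.4] 0.01666665586478329
[135 136  14  13 143] [645.8 250.6   7.8   7.2  79.6] 0.010376153393482718
[ 283  164   53  114 5418] [575.7 161.3  78.2  31.3  -8.9] 0.017865706919764024
[170 169  25  22 412] [619.3 233.7  15.1  12.7 -59.7] 0.016358508795434407
[210 244  30  36 597] [559.7 221.9  22.4  15.9  12.9] 0.016587239330888903
[  193   276   447   101 26080] [485.1 104.9 310.2  81.6  79.3] 0.1611921526100369
[   0  292  193   69 8685] [527.1 323.3 129.5  55.7  78.7] 0.16145006531217776
```

Both readings of the tile agree. I correct the lateral offset, descend, and check before closing.

Call:
arm_command(plan=[[1.5,-0.21,-0.66,-0.034,0,-0.009,5],[1.5,0,0,0,0,0,5],[0,0,0,0,0,0,5]])

```text
time: 4.35
position: [0.5781, 0.1619, 0.0396]
tool_rot: [0.538, 0.461, -0.533, 0.463]
ft_force: [-0.0, 0.2, 0.2]
grip_width: 0.0501
```

```bash
python3 - <<'E'
from h import *
mv(.5756,.1612,.012,81.2)
E
```

```text
shift cm [ 2.76 -0.26  0.11] rot [ 0.007 -0.003 -0.007] | per row [ 2.76 -0.26  0.11] [ 0.007 -0.003 -0.007] q6 1.8
```

Call:
arm_command(plan=[[1.3,-0.22,0.1,0,0,-0.007,5],[1.0,0,0,0,0,0,5],[0.4,0,0,0,0,0,5],[0,0,0,0,0,0,5]])

```text
time: 4.85
position: [0.576, 0.1613, 0.0108]
tool_rot: [0.536, 0.463, -0.535, 0.461]
ft_force: [0.6, -0.0, 0.4]
grip_width: 0.05
```

```bash
python3 - <<'E'
from h import *
mv(.5756,.1612,.012,81.2)
E
```

```text
shift cm [-0.12 -0.04  0.01] rot [ 0.007 -0.003  0.   ] | per row [-0.12 -0.04  0.01] [ 0.007 -0.003  0.   ] q6 1.8
```

Call:
arm_command(plan=[[-0.12,0,0,0,0,0,5],[0,0,0,0,0,0,2.5],[0,0,0,0,0,0,2.5],[0,0,0,0,0,0,2.5],[0,0,0,0,0,0,2.5]], grip_force=10)

```text
time: 5.48
position: [0.5767, 0.1613, 0.0131]
tool_rot: [0.536, 0.462, -0.534, 0.462]
ft_force: [0.3, -0.8, -0.5]
grip_width: 0.0297
```

```bash
python3 - <<'E'
from h import *
# waypoint: plate (26,18): then (26,30), then (30,30)
a=np.deg2rad(10.8); Rm=np.array([[np.cos(a),-np.sin(a)],[np.sin(a),np.cos(a)]])
for p in [(24,20),(30,30)]:
    w=np.array([.570,.1735])+Rm@np.array(p)/1000; print(p,w); mv(w[0],w[1],.012,100.8)
E
```

```text
(24, 20) [0.58982727 0.1976429 ]
shift cm [ 0.13  0.77 -3.78] rot [-0.335 -0.003 -0.002] | per row [ 0.13  0.77 -3.78] [-0.335 -0.003 -0.002] q6 1.8
(30, 30) [0.59384718 0.20859006]
shift cm [ 0.13  1.01 -4.92] rot [-0.335 -0.003 -0.002] | per row [ 0.13  1.01 -4.92] [-0.335 -0.003 -0.002] q6 1.8
```

Call:
arm_command(plan=[[0,0,0,-0.11,0,0,2.5],[0,0,0,-0.11,0,0,2.5],[0,0,0,-0.11,0,0,2.5],[0,0,0,0,0,0,2.5]])

```text
time: 5.98
position: [0.5766, 0.1613, 0.0131]
tool_rot: [0.451, 0.546, -0.448, 0.546]
ft_force: [0.4, -0.5, 1.0]
grip_width: 0.0299
```

```bash
cat >> h.py <<'E'
def pl(x,y,z=.0125,jaw=100.8):
    a=np.deg2rad(10.8); w=np.array([.570,.1735])+np.array([[np.cos(a),-np.sin(a)],[np.sin(a),np.cos(a)]])@np.array([x,y])/1000
    o=robot.get_obs(); q=o['position'][:2]-[.570,.1735]; print('now plate mm',np.round(np.array([[np.cos(a),np.sin(a)],[-np.sin(a),np.cos(a)]])@q*1000,1),'z',o['position'][2].round(4),'f',o['ft_force'].round(1))
    mv(w[0],w[1],z,jaw)
E
python3 -c "
from h import *
pl(24,20)"
```

```text
now plate mm [  4.2 -13.2] z 0.0131 f [ 0.4 -0.5  1. ]
shift cm [ 0.07  1.99 -3.31] rot [ 0.005 -0.002 -0.003] | per row [ 0.07  1.99 -3.31] [ 0.005 -0.002 -0.003] q6 1.46
```

Call:
arm_command(plan=[[0,0.5,-0.83,0,0,0,2.5],[0,0.5,-0.83,0,0,0,2.5],[0,0.5,-0.83,0,0,0,2.5],[0,0.5,-0.83,0,0,0,2.5],[0,0,0,0,0,0,2.5]])

```text
time: 6.6
position: [0.5912, 0.2013, 0.0131]
tool_rot: [0.452, 0.545, -0.449, 0.545]
ft_force: [-0.6, 0.1, -0.2]
grip_width: 0.03
```

```bash
python3 - <<'E'
from h import *
pl(25,29)
im,d,c=snap('wrist','w3.png')
E
```

```text
now plate mm [26.  23.3] z 0.0131 f [-0.6  0.1 -0.2]
shift cm [ 0.06 -0.1  -0.57] rot [ 0.002 -0.003 -0.003] | per row [ 0.06 -0.1  -0.57] [ 0.002 -0.003 -0.003] q6 1.53
```

View pics/w3.png

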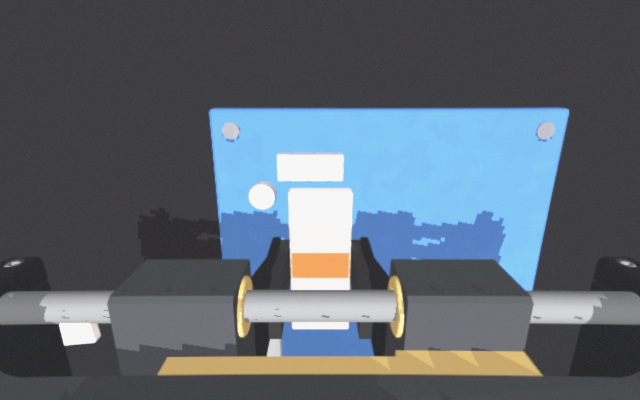

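The tile is held, aligned and clear of the pin at (262,196). The end stop at (310,167) lies just ahead. I nudge toward the rail in small steps.

Call:
arm_command(plan=[[0,0,-0.3,0,0,0,2.5],[0,0,-0.2,0,0,0,2.5],[0,0,-0.15,0,0,0,2.5],[0,0,0,0,0,0,2.5]])

```text
time: 7.15
position: [0.5892, 0.2069, 0.0131]
tool_rot: [0.452, 0.545, -0.449, 0.545]
ft_force: [-0.7, 0.1, -0.2]
grip_width: 0.0298
```

```bash
python3 -c "
from h import *
pl(25,30)"
```

```text
now plate mm [25.1 29.3] z 0.0131 f [-0.7  0.1 -0.2]
shift cm [ 0.06 -0.01 -0.07] rot [ 0.    -0.003 -0.002] | per row [ 0.06 -0.01 -0.07] [ 0.    -0.003 -0.002] q6 1.54
```

Call:
arm_command(plan=[[0,0,-0.1,0,0,0,2.5],[0,0,0,0,0,0,2.5]])

```text
time: 7.4
position: [0.589, 0.2077, 0.0131]
tool_rot: [0.452, 0.545, -0.45, 0.545]
ft_force: [0.3, -1.5, -0.8]
grip_width: 0.0297
```

Call:
arm_command(plan=[[0,0,-0.1,0,0,0,2.5],[0,0,0,0,0,0,2.5]])

```text
time: 7.65
position: [0.589, 0.2077, 0.0131]
tool_rot: [0.451, 0.545, -0.45, 0.545]
ft_force: [-0.6, 0.2, 0.1]
grip_width: 0.0297
```

Call:
arm_command(plan=[[0,0.3,0,0,0,0,2.5],[0,0,0,0,0,0,2.5]])

```text
time: 7.9
position: [0.5908, 0.2081, 0.0131]
tool_rot: [0.45, 0.546, -0.451, 0.544]
ft_force: [1.6, -1.0, -0.5]
grip_width: 0.0297
```

```bash
python3 -c "
from h import *
pl(30,30)"
```

```text
now plate mm [26.9 30.1] z 0.0131 f [ 1.6 -1.  -0.5]
shift cm [0.06 0.31 0.01] rot [ 0.001 -0.001  0.001] | per row [0.06 0.31 0.01] [ 0.001 -0.001  0.001] q6 1.54
```

Call:
arm_command(plan=[[0,0.25,-0.05,0,0,0,2.5],[0,0.2,-0.05,0,0,0,2.5]])

```text
time: 8.15
position: [0.5914, 0.2083, 0.013]
tool_rot: [0.447, 0.547, -0.453, 0.543]
ft_force: [-4.1, -5.1, 5.2]
grip_width: 0.0297
```

Call:
arm_command(plan=[[0,0.25,-0.05,0,0,0,2.5],[0,0.2,-0.05,0,0,0,2.5]])

```text
time: 8.4
position: [0.5915, 0.2083, 0.013]
tool_rot: [0.444, 0.549, -0.456, 0.541]
ft_force: [-3.8, -3.6, 4.3]
grip_width: 0.0299
```

```bash
python3 -c "
from h import *
pl(30,30)"
```

```text
now plate mm [27.7 30.1] z 0.013 f [-3.8 -3.6  4.3]
shift cm [0.04 0.23 0.01] rot [0.003 0.002 0.021] | per row [0.04 0.23 0.01] [0.003 0.002 0.021] q6 1.54
```

```bash
python3 - <<'E'
from h import *
im,d,c=snap('wrist','w4.png')
cv2.imwrite('pics/w4c.png',cv2.resize(im[110:390,170:470],None,fx=2,fy=2,interpolation=cv2.INTER_CUBIC))
hsv=cv2.cvtColor(im,cv2.COLOR_BGR2HSV).astype(int); H,S,V=hsv[...,0],hsv[...,1],hsv[...,2]
p=(H>100)&(H<125)&(S>120); print('plate',rect(px(p,.01,c)))
g=(H>5)&(H<28)&(S>90)&(V>110); g[:230]=0;g[290:]=0;g[:,:280]=0;g[:,360:]=0
print('band',rect(px(big(g),.018,c)))
E
```

```text
plate [602.5 172.4 163.6 136.7 -79.1]
band [589.5 208.   28.1  12.9 -79.1]
```

View pics/w4c.png

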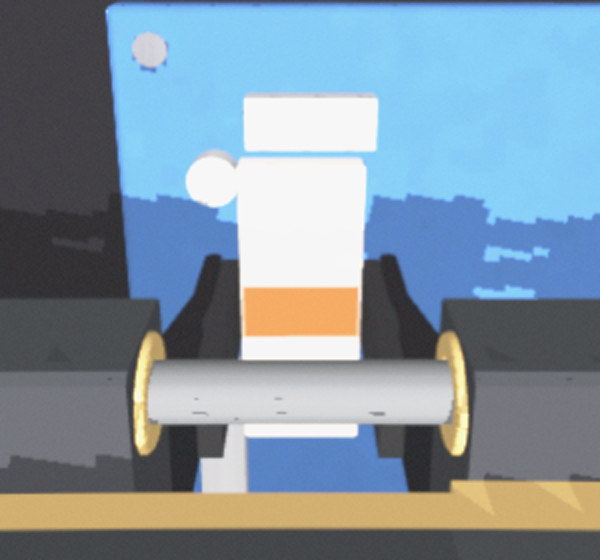

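A gap of about 3-4 mm to the end stop remains, and friction against the pin and rail holds the tile back. I'll ease off sideways, level the tool and push harder along x.

Call:
arm_command(plan=[[0,0,0.05,0,0,0.02,2.5],[0,0.4,0,0,0,0,2.5],[0,0.4,0,0,0,0,2.5]])

```text
time: 8.82
position: [0.5953, 0.209, 0.0129]
tool_rot: [0.447, 0.547, -0.453, 0.544]
ft_force: [-9.8, -4.7, 10.8]
grip_width: 0.0296
```

```bash
cat >> h.py <<'E'
def band():
    im,d,c=snap('wrist'); hsv=cv2.cvtColor(im,cv2.COLOR_BGR2HSV).astype(int); H,S,V=hsv[...,0],hsv[...,1],hsv[...,2]
    g=(H>5)&(H<28)&(S>90)&(V>110); g[:230]=0;g[290:]=0;g[:,:280]=0;g[:,360:]=0
    r=rect(px(big(g),.018,c)); a=np.deg2rad(10.8); q=r[:2]-[570,173.5]
    print('band plate',np.round(np.array([[np.cos(a),np.sin(a)],[-np.sin(a),np.cos(a)]])@q,1),r[2:])
    return im,d,c
E
python3 -c "
from h import *
pl(30,30); band()"
```

```text
now plate mm [31.5 30.1] z 0.0129 f [-9.8 -4.7 10.8]
shift cm [ 0.04 -0.15  0.01] rot [0.003 0.002 0.01 ] | per row [ 0.04 -0.15  0.01] [0.003 0.002 0.01 ] q6 1.54
band plate [29.5 30.2] [ 28.1  12.8 -79.1]
```

Call:
arm_command(plan=[[0,0.3,0,0,0,0.01,2.5],[0,0.4,0,0,0,0,2.5]])

```text
time: 9.12
position: [0.5954, 0.209, 0.0129]
tool_rot: [0.445, 0.549, -0.455, 0.542]
ft_force: [-8.7, -4.5, 7.3]
grip_width: 0.0298
```

```bash
python3 -c "
from h import *
pl(30,30); im,d,c=band()
cv2.imwrite('pics/w5c.png',cv2.resize(im[110:390,170:470],None,fx=2,fy=2,interpolation=cv2.INTER_CUBIC))"
```

```text
now plate mm [31.6 30.1] z 0.0129 f [-8.7 -4.5  7.3]
shift cm [ 0.04 -0.15  0.01] rot [0.004 0.003 0.017] | per row [ 0.04 -0.15  0.01] [0.004 0.003 0.017] q6 1.54
band plate [29.5 30.2] [ 28.1  12.9 -79.1]
```

View pics/w5c.png

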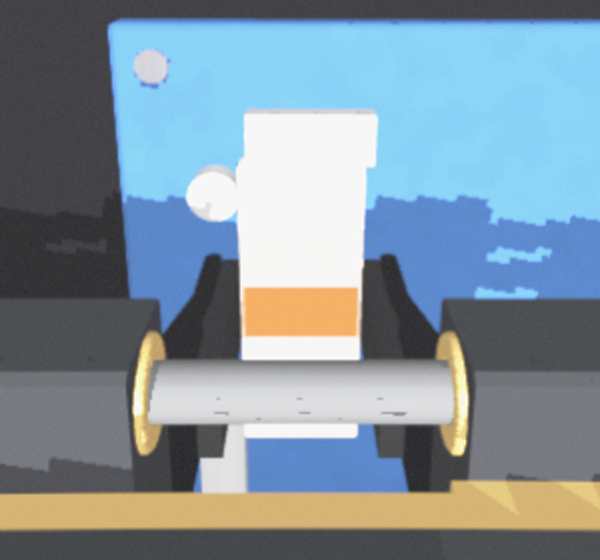

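The gap is closed: the tile end meets the stop, its side is at the pin and rail, and the band sits at plate (29.5,30.2). I release so the tile lies free and flat, level the tool, then grip again.

Call:
arm_command(plan=[[0,0,0,0,0,0,3.7],[0,0,0,0,0,0,3.7],[0,-0.1,0,0,0,0.017,3.7],[0,0,0,0,0,0,3.7]])

```text
time: 9.68
position: [0.598, 0.2105, 0.013]
tool_rot: [0.452, 0.543, -0.448, 0.548]
ft_force: [0.2, 0.3, -0.0]
grip_width: 0.037
```

```bash
python3 -c "
from h import *
pl(29.7,30.1); band()"
```

```text
now plate mm [34.4 31. ] z 0.013 f [ 0.2  0.3 -0. ]
shift cm [ 0.05 -0.48  0.09] rot [ 0.003  0.001 -0.008] | per row [ 0.05 -0.48  0.09] [ 0.003  0.001 -0.008] q6 1.54
band plate [29.5 30.2] [ 28.   12.8 -79. ]
```

Call:
arm_command(plan=[[0,-0.45,0.07,0,0,-0.008,3.7],[0,0,0,0,0,0,3.7]])

```text
time: 9.98
position: [0.594, 0.2089, 0.013]
tool_rot: [0.45, 0.545, -0.45, 0.546]
ft_force: [0.5, 0.5, -0.1]
grip_width: 0.0369
```

```bash
python3 -c "
from h import *
pl(29.7,30.1); band()"
```

```text
now plate mm [30.3 30.3] z 0.013 f [ 0.5  0.5 -0.1]
shift cm [ 0.05 -0.06  0.02] rot [ 0.003  0.001 -0.001] | per row [ 0.05 -0.06  0.02] [ 0.003  0.001 -0.001] q6 1.54
band plate [29.5 30.3] [ 27.9  13.3 -79. ]
```

Level and centred, with the tile undisturbed. I grip at 20 N and check before lifting.

Call:
arm_command(plan=[[0.05,-0.05,0,0,0,0,3.7],[0,0,0,0,0,0,2.5],[0,0,0,0,0,0,2.5],[0,0,0,0,0,0,2.5],[0,0,0,0,0,0,2.5]], grip_force=20)

```text
time: 10.65
position: [0.594, 0.2087, 0.0126]
tool_rot: [0.45, 0.545, -0.45, 0.546]
ft_force: [0.2, 0.1, 0.1]
grip_width: 0.0298
```

```bash
python3 -c "
from h import *
pl(29.7,30.1); band()"
```

```text
now plate mm [30.2 30. ] z 0.0126 f [0.2 0.1 0.1]
shift cm [ 0.01 -0.05 -0.01] rot [ 0.003  0.001 -0.002] | per row [ 0.01 -0.05 -0.01] [ 0.003  0.001 -0.002] q6 1.54
band plate [29.4 30.3] [ 28.4  12.7 -79.1]
```

Call:
arm_command(plan=[[-0.5,0,0,0,0,0,2.5],[-1.5,0,0,0,0,0,2.5],[-2,0,0,0,0,0,2.5],[-2,0,0,0,0,0,2.5],[-2.5,0,0,0,0,0,2.5],[-2.5,0,0,0,0,0,2.5],[-2.5,0,0,0,0,0,2.5],[0,0,0,0,0,0,2.5]])

```text
time: 11.7
position: [0.5946, 0.2096, 0.1584]
tool_rot: [0.452, 0.544, -0.448, 0.547]
ft_force: [0.1, -1.1, -0.8]
grip_width: 0.0294
```

```bash
python3 - <<'E'
from h import *
im,d,c=snap('top'); hsv=cv2.cvtColor(im,cv2.COLOR_BGR2HSV).astype(int); H,S,V=hsv[...,0],hsv[...,1],hsv[...,2]
g=(abs(H-64)<8)&(S>35)&(V>120); g[:,:340]=0; g[:170]=0; g[215:]=0;g[:,395:]=0
print('win',rect(px(big(g),.045,c)),np.median(cloud(c,d)[big(g)][:,2]))
im,d,c=snap('wrist','w6.png'); print(robot.get_obs()['grip_width'])
mv(.567,-.163,.155,25+0)
E
```

```text
win [ 565.3 -161.    82.4   35.9  -63.5] 0.047120997111707696
0.029450480319944138
shift cm [ 0.07 -9.6  36.05] rot [ 1.326 -0.    -0.002] | per row [ 0.07 -9.6  36.05] [ 1.326 -0.    -0.002] q6 1.54
```

View pics/w6.png

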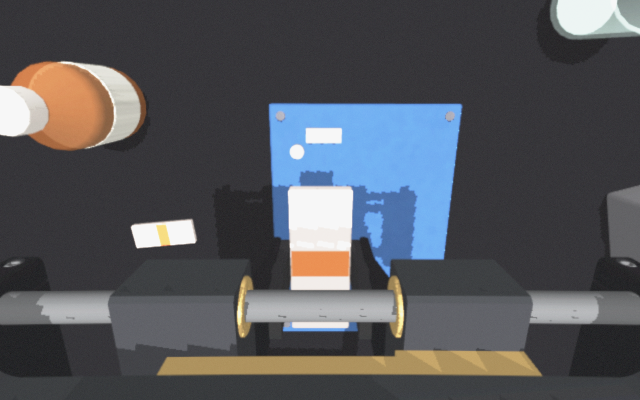

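The tile is held square, with its band at (320,263). Next I carry it toward the reader and stop short to measure the window with the wrist camera.

Call:
arm_command(plan=[[0,-1,3,0,0,0,2.5],[0,-1.3,4.5,0,0,0,2.5],[0,-1.3,4.5,0,0,0,2.5],[0,-1.3,4.5,0,0,0,2.5],[0,-1.3,4.5,0,0,0,2.5],[0,-1,3,0,0,0,2.5],[0,0,0,0,0,0,2.5]])

```text
time: 12.68
position: [0.5608, -0.0459, 0.1456]
tool_rot: [0.446, 0.551, -0.452, 0.541]
ft_force: [-0.4, 0.2, -0.9]
grip_width: 0.0296
```

```bash
python3 - <<'E'
from h import *
im,d,c=snap('wrist','w7.png'); np.savez('w7.npz',im=im,d=d,**c)
hsv=cv2.cvtColor(im,cv2.COLOR_BGR2HSV).astype(int); H,S,V=hsv[...,0],hsv[...,1],hsv[...,2]
g=(abs(H-64)<15)&(S>35)&(V>60); b=big(g); v,u=np.nonzero(b); print(u.min(),u.max(),v.min(),v.max(),b.sum())
print('win',rect(px(b,.045,c)),np.median(cloud(c,d)[b][:,2]))
mv(.5653,-.161,.155,26.5)
E
```

```text
412 515 188 247 3689
win [ 564.4 -160.9   77.7   31.9  -62.7] 0.04538280800583572
shift cm [-0.98 -1.81 11.49] rot [1.303 0.005 0.017] | per row [-0.98 -1.81 11.49] [1.303 0.005 0.017] q6 1.1
```

View pics/w7.png

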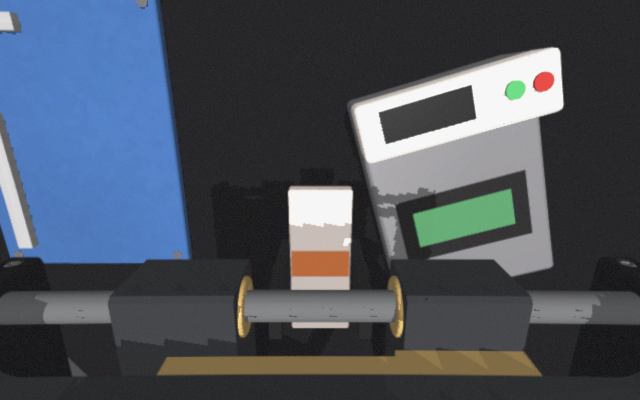

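Call:
arm_command(plan=[[-0.4,-0.6,3.8,0,0,0.015,2.5],[-0.4,-0.6,3.8,0,0,0,2.5],[-0.2,-0.6,3.8,0,0,0,2.5],[0,0,0,0.118,0,0,2.5],[0,0,0,0.118,0,0,2.5],[0,0,0,0.118,0,0,2.5],[0,0,0,0.118,0,0,2.5],[0,0,0,0.118,0,0,2.5],[0,0,0,0.118,0,0,2.5],[0,0,0,0.118,0,0,2.5],[0,0,0,0.118,0,0,2.5],[0,0,0,0.118,0,0,2.5]])

```text
time: 14.22
position: [0.5632, -0.1416, 0.1451]
tool_rot: [-0.661, -0.248, 0.67, -0.229]
ft_force: [0.3, 0.1, -0.2]
grip_width: 0.0294
```

Call:
arm_command(plan=[[0,0,0,0.118,0,0,2.5],[0,0,0,0.1,0,0,2.5],[0,0,0,0,0,0,2.5]])

```text
time: 14.6
position: [0.5626, -0.1358, 0.1428]
tool_rot: [-0.681, -0.175, 0.694, -0.154]
ft_force: [-0.9, 0.1, -0.6]
grip_width: 0.0296
```

```bash
python3 - <<'E'
from h import *
mv(.5644,-.1609,.08,27.3)
o=robot.get_obs(); im,d,c=snap('wrist','w8.png')
hsv=cv2.cvtColor(im,cv2.COLOR_BGR2HSV).astype(int); H,S,V=hsv[...,0],hsv[...,1],hsv[...,2]
g=(H<28)&(S>90)&(V>60); g[:230]=0;g[290:]=0;g[:,:280]=0;g[:,360:]=0
r=rect(px(big(g),o['position'][2]+.0054,c)); M=R.from_quat(o['tool_rot']).as_matrix()
print('band',r,'rel TCP in tool mm',M.T@(np.r_[r[:2],0]-np.r_[o['position'][:2]*1000,0]))
E
```

```text
shift cm [6.21 2.52 0.91] rot [-0.007  0.011  0.033] | per row [6.21 2.52 0.91] [-0.007  0.011  0.033] q6 2.23
band [ 562.4 -135.1   29.    13.5   26.6] rel TCP in tool mm [ 0.02231134 -0.73468901 -0.15784963]
```

Call:
arm_command(plan=[[0,1.3,0.45,0,0.011,0.033,2.5],[0,1.3,0.45,0,0,0,2.5],[2,0,0,0,0,0,2.5],[2,0,0,0,0,0,2.5],[1.5,0,0,0,0,0,2.5],[0,0,0,0,0,0,2.5]])

```text
time: 15.4
position: [0.5682, -0.1637, 0.0854]
tool_rot: [0.687, 0.167, -0.687, 0.167]
ft_force: [0.6, -0.1, 0.1]
grip_width: 0.0296
```

```bash
python3 -c "
from h import *
print(robot.get_obs()['position'].round(4)); mv(.5644,-.1609,.0485,27.3)"
```

```text
[ 0.5682 -0.1637  0.0854]
shift cm [ 3.69 -0.42  0.22] rot [ 0.001 -0.001 -0.   ] | per row [ 3.69 -0.42  0.22] [ 0.001 -0.001 -0.   ] q6 2.19
```

Call:
arm_command(plan=[[0.8,-0.3,0.2,0,0,0,2.5],[1.0,0,0,0,0,0,2.5],[0.6,0,0,0,0,0,2.5],[0,0,0,0,0,0,2.5]])

```text
time: 15.9
position: [0.5658, -0.1622, 0.061]
tool_rot: [0.688, 0.167, -0.686, 0.168]
ft_force: [0.1, 0.8, -0.8]
grip_width: 0.0296
```

```bash
python3 -c "
from h import *
print(robot.get_obs()['position'].round(4)); mv(.5644,-.1609,.0485,27.3)"
```

```text
[ 0.5658 -0.1622  0.061 ]
shift cm [ 1.25 -0.18  0.07] rot [ 0.002 -0.003 -0.002] | per row [ 1.25 -0.18  0.07] [ 0.002 -0.003 -0.002] q6 2.19
```

Call:
arm_command(plan=[[0.5,-0.1,0.06,0,0,0,2.5],[0.3,0,0,0,0,0,2.5],[0.2,0,0,0,0,0,2.5],[0.1,0,0,0,0,0,2.5],[0,0,0,0,0,0,2.5]])

```text
time: 16.52
position: [0.5654, -0.1618, 0.0499]
tool_rot: [0.688, 0.167, -0.686, 0.168]
ft_force: [0.3, -0.4, 0.1]
grip_width: 0.0297
```

```bash
python3 -c "
from h import *
print(robot.get_obs()['position'].round(4)); mv(.5644,-.1609,.0485,27.3)"
```

```text
[ 0.5654 -0.1618  0.0499]
shift cm [ 0.13 -0.12  0.05] rot [ 0.002 -0.003 -0.003] | per row [ 0.13 -0.12  0.05] [ 0.002 -0.003 -0.003] q6 2.19
```

Call:
arm_command(plan=[[0.12,-0.06,0.05,0,0,0,2.5],[0.1,0,0,0,0,0,2.5],[0.1,0,0,0,0,0,2.5],[0.05,0,0,0,0,0,2.5]])

```text
time: 17.02
position: [0.5649, -0.1616, 0.0476]
tool_rot: [0.689, 0.167, -0.685, 0.169]
ft_force: [-0.5, 0.0, 2.5]
grip_width: 0.0298
```

Contact comes at z = 0.0476, exactly as predicted, with 2.5 N. I release to a small opening and rise.

Call:
arm_command(plan=[[0,0,0,0,0,0,3.3],[0,0,0,0,0,0,4],[0,0,0,0,0,0,4.5],[0,0,0,0,0,0,4.5],[-0.5,0,0,0,0,0,4.5],[-1.5,0,0,0,0,0,4.5],[-3,0,0,0,0,0,4.5],[-4,0,0,0,0,0,4.5],[-4,0,0,0,0,0,4.5],[0,0,0,0,0,0,4.5]])

```text
time: 18.27
position: [0.5651, -0.1618, 0.1853]
tool_rot: [0.69, 0.166, -0.684, 0.169]
ft_force: [-0.2, -0.3, -0.7]
grip_width: 0.0451
```

```bash
python3 - <<'E'
from h import *
im,d,c=snap('wrist','w9.png'); hsv=cv2.cvtColor(im,cv2.COLOR_BGR2HSV).astype(int); H,S,V=hsv[...,0],hsv[...,1],hsv[...,2]
cv2.imwrite('pics/w9.png',im)
P=cloud(c,d); w=((S<60)&(V>150)|(H<28)&(S>90)&(V>110))&(abs(P[...,2]-.053)<.006); b=big(w)
print('tile',rect(px(b,.053,c)),np.median(P[b][:,2]), 'win 564.4 -160.9 -62.7')
for q in [('beaker',(307,138),0),('bottle',(195,185),0)]: pass
E
```

```text
tile [ 565.2 -161.    76.7   29.8  -62.5] 0.05298913794280544 win 564.4 -160.9 -62.7
```

View pics/w9.png

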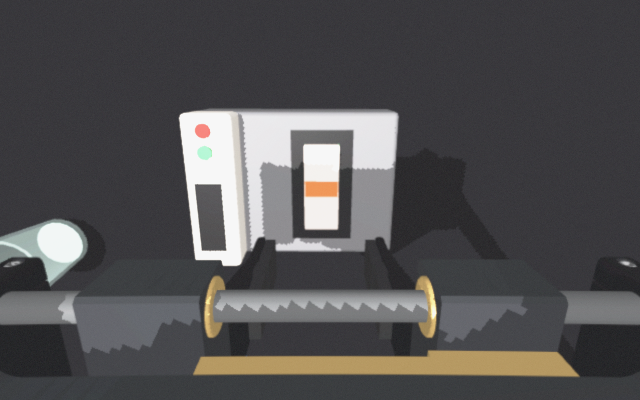

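The tile at (321,187) sits squarely inside the black frame and covers the green completely, about 1 mm and 0.2° off. The gripper is clear, so I hand in.

```bash
python3 -c "
from rig import workorder
print(workorder.hand_in())"
```

```text
the job is handed in; nothing more can be done
None
```

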